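Close and latch the vial case

TASK

The blue vial case was left with its white sliding lid part open. Using only the fingertips, push the lid fully shut by its black upright rib, and then swing the orange latch bar in by its peg until it lies straight across the lid on the outer side of the rib, against its stop. Grasp and lift nothing, do not shove the case along the table, and leave the loose vials, the carton and the marker where they are.

Things in the scene. Friction and masses are not known exactly. Their poses are not given: they have to be found in the camera images.
- case: blue open-topped case of 12 seated vials, 200 x 120 mm (its x and y), long walls 73 mm high, about 2 kg, standing loose on rubber feet on the table. Origin: centre of the underside, at table height. Its z is up; its +x is the way the lid slides shut (roughly towards the robot's right, yaw about -1.6); the latch is on its -y side, towards the robot. The latch boss reaches to y = -83 mm
- lid (a joint): how far the white sliding lid is open, m: 0 = fully shut (end stop), at most 0.095; it slides out along the case's -x, overhanging the case's end (roughly to the robot's left). It is held by rails, resists with about 1.5 N and stays where it is left. Lid top is 70 mm above the table; shut, it reaches from x = -100 to +91 mm of the case
- rib (a point): centre of the top edge of the black upright finger rib on the lid, 96 mm above the table. The rib is 70 mm long (case y), 8 mm thick (case x) and stands 26 mm above the lid's top; push its -x face towards the case's +x. With the lid shut this point is at x = -66, y = 0 mm of the case; the lid runs on 34 mm beyond it to -x
- latch (a joint): angle of the orange latch bar about its upright pivot, rad: 0 = straight across the lid (pointing to the case's +y, latched, against its stop); 1.57 = pointing to the case's -x (open); at most 1.8. At angle a the bar points along (-sin a, cos a) in case x, y. It turns with about 0.03 N m of friction (0.6 N at the peg) and stays where it is left
- latch_pivot (a point): point on the latch's upright pivot axis, on top of the bar: x = -85, y = -73 mm of the case, 84 mm above the table
- peg (a point): centre of the top of the round upright peg on the latch bar, 107 mm above the table, 50 mm from the pivot axis. The peg is 14 mm in diameter and stands 23 mm above the bar; the bar is 14 mm wide, 60 mm long from the pivot, 76 to 84 mm above the table
- blue_vial: loose glass vial with a blue cap, 20 mm diameter, 46 mm tall, standing close to the case's side nearest the robot; origin at the centre of its base. A bystander
- orange_vial: loose glass vial with an orange cap, 20 mm diameter, 46 mm tall, standing close to the case's right-hand (+x) end; origin at the centre of its base. A bystander
- carton: white and blue carton, 50 x 106 x 43 mm (its x, y, z), lying left of the case, beyond the overhanging lid; origin at the centre of its underside. A bystander
- marker: white felt marker with a red cap, 136 mm long (its y), 17 mm thick, lying left of the case and nearer the robot; origin at the centre of its underside. A bystander

How it is judged:
On the way, in this order (a step that is already met when the one before it is completed fails the run):
1. the lid is pushed fully shut (within 4 mm) with the latch still open (value of joint lid below 0.004 m and value of joint latch above 0.6 rad), for 0.1 s.
2. the latch bar is swung across the lid (within 0.12 rad) (value of joint latch below 0.12 rad and value of joint lid below 0.004 m), for 0.2 s.
At the end, for the whole second after the job is handed in: The lid is shut within 4 mm, the latch bar lies across it within 0.12 rad, the case stands still within 25 mm of where it was, and the two loose vials, the carton and the marker are within 20 mm of where they were, vials upright (all of step 2 and distance of case from where it was at the start of the episode below 0.025 m and height (world z) of case below 0.008 m and linear speed of case below 0.01 m/s and distance of each of blue_vial, orange_vial, carton, marker from where it was at the start of the episode below 0.02 m and angle between each of blue_vial, orange_vial, carton's own z axis and vertical below 0.2 rad); the robot touches nothing.
It fails at once if the case is lifted or tipped (height (world z) of case above 0.01 m or angle between case's own z axis and vertical above 0.12 rad).
It fails at once if the case is shoved more than 25 mm (distance of case from where it was at the start of the episode above 0.025 m).
It fails at once if the latch bar is swung in (below 0.9 rad) while the lid is still more than 15 mm open (value of joint latch below 0.9 rad and value of joint lid above 0.015 m).
It fails at once if a loose vial, the carton or the marker is moved more than 20 mm, lifted or tipped (distance of any of blue_vial, orange_vial, carton, marker from where it was at the start of the episode above 0.02 m or height (world z) of any of blue_vial, orange_vial, carton, marker above 0.012 m or angle between any of blue_vial, orange_vial, carton's own z axis and vertical above 0.4 rad).
It also fails if it takes over 48 s, if anything falls off the work surface, if the arm or the gripper's body presses on something with over 40 N, if the wrist force passes 120 N, or if a joint passes its speed limit or range.

ROBOT

A 6-joint arm with a two-finger parallel gripper is mounted at the origin on a cart in front of the work surface, level with it; the furniture and walls round the work are solid. World frame = base frame: x ahead of the robot, y to its left, z up, the work surface at z = 0. Lengths are in m, angles in rad, forces in N, time in s.
With the tool pointing down it reaches from about 0.35 to 0.975 m from the base axis. Payload 4.9 kg.
Tool frame: the origin (TCP) lies on the centre line of the jaws, within the pads' length; the fingertips stand ctrl.tcp_to_tips ahead of it and the grasp point (between the pads) lies 3 mm ahead of it (ctrl.tcp_to_tips is the distance from the TCP to the fingertips, in m); z points along the fingers, y is the direction in which the jaws open and shut (so a half turn about z gives the same grasp; the last joint's range is limited). The gripper opens to 85 mm and grips with 20 to 120 N. Pads are 22 mm wide; open, the fingers measure 114 mm over their backs; the gripper's body (76 mm by 85 mm) begins 54 mm behind the grasp point. The pads swing forward as they close: fully open they stand 13 mm farther back than shut.
Start: joints at [-1.294, 0.053, 1.613, -0, 1.476, -0.119], TCP at [0.241, -0.577, 0.253] pointing down, gripper open.
Joint ranges: [-3.01, 3.01], [-1.01, 2.22], [0.06, 2.58], [-1.02, 4.17], [0.09, 2.62], [-3.14, 3.14]. Speed limits (rad/s): [2.57, 2.57, 3.14, 3.14, 3.14, 3.14].

INTERFACE

Orientations are given as a rotation vector (axis times angle).
In Python, from station import ctrl, vision gives the robot as it stands.
- The arm moves only by the tool jog_arm, never from a script. Its argument "deltas" is a list of rows, each a list of 7 numbers: the turn, a rotation vector about the tool's x, y, z in rad, then the shift along the tool's x, y, z in cm, then the opening, from 0 (shut) to 1 (fully open). A call has 1 to 12 rows; each row shifts and turns the commanded pose from where the row before left it, along the tool's axes as they then stand; what a row does not reach is not made up. A row lasts 1/12 s, in which the tool goes at most 41.7 mm and 7.16 degrees, less where a joint would pass 70% of its speed; a pose out of reach is approached as far as the arm can. A call with a gripper value outside its range is refused whole. The fingers move at their own pace and stop on an object; "grip_force" is the grip in N (left out, the last holds). Time passes only in rows, so rows that do not move let the fingers close. It gives the time, the measured TCP pose, the force and the opening at its end, in the units of the state.
- ctrl.get_obs(): the state, without advancing time (a new reading comes with each control period).
- vision.get_image(name): name is "scene" or "top"; returns (picture, depth): 400x640x3 uint8, red, green, blue; 400x640 float32, m along the optical axis (not along the pixel's ray), 0 where there is no reading.
- vision.calibration(name): a dict with "fx", "fy", "cx", "cy" (pixels), "rvec" (rotation vector, rad) and "tvec" (3), from world to camera coordinates, as OpenCV has them. Camera axes: x right, y down, z forward; pixel columns grow to the right and rows downward; lengths in m; the calibration is good to about 2 mm. A picture is of the moment at which its call begins. calibration takes no time and is no camera call.
- ctrl.finish_job(): hands the job in, once; it reports no verdict.
The state is a dict: "t": time; "q": joint angles; "dq": joint speeds; "effort": joint torques, N m; "tool_pos": TCP position; "tool_rot": TCP orientation; "contact_force": force on the tool from outside, world axes, zero at the start; "wrist_torque": the same for the moment, N m; "opening": finger opening in m.
Only numpy, scipy, OpenCV 4.12 (cv2) and the standard library are available. Lean on these libraries where they do the work, as an engineer would, in place of code of your own. Each camera call takes 0.05 s, during which the arm holds its last target. There are 200 camera calls.

## Working session

There is one attempt and no reset: what is moved stays moved. The work goes in short steps, Python scripts to look and compute and a tool call to move; the robot and the scene stay as the last step left them, time stands still between calls to the robot, and variables do not carry over. Pictures are saved under pics/ and viewed, about 8 in all and at most 12, crops included, and the job is handed in when it is done.

Besides the shell and the picture viewer there is one more tool, called after "Emit:" by a JSON object that holds its "op" and its "data", one argument or row to a line. jog_arm: Moves the arm, as the interface text tells. Its arguments: {"type":"object","properties":{"deltas":{"type":"array"},"grip_force":{"type":"number"}},"required":["deltas"]}

```bash
mkdir -p pics; cat > h.py <<'E'
import numpy as np, cv2
from station import ctrl, vision
def grab(n):
    im,d=vision.get_image(n); return im.copy(),d
def save(im,f): cv2.imwrite('pics/'+f,im[:,:,::-1])
def cal(n):
    c=vision.calibration(n); R=cv2.Rodrigues(np.array(c['rvec'],float))[0]; return c,R,np.array(c['tvec'],float).ravel()
def plane(n,u,v,z):
    c,R,t=cal(n); r=R.T@np.array([(u-c['cx'])/c['fx'],(v-c['cy'])/c['fy'],1]); o=-R.T@t
    return o+r*(z-o[2])/r[2]
def cloud(n,d):
    c,R,t=cal(n); v,u=np.mgrid[:d.shape[0],:d.shape[1]]
    P=np.stack([(u-c['cx'])/c['fx']*d,(v-c['cy'])/c['fy']*d,d],-1)
    return (P-t)@R
E
python3 - <<'E'
from h import *
for n in('top','scene'):
    im,d=grab(n); save(im,n+'0.png'); np.savez('pics/'+n+'0.npz',im=im,d=d); c,R,t=cal(n); print(n,-R.T@t,R[2],c['fx'])
o=ctrl.get_obs(); print(o, ctrl.tcp_to_tips)
E
```

```text
top [0.49127863 0.12448865 1.10740507] [ 0.120678   -0.02832196 -0.9922876 ] 477.8960440119264
scene [ 0.29570021 -0.51117912  0.91427064] [ 0.27591465  0.57949061 -0.76685184] 504.04820944596565
{'t': 0.1, 'q': array([-1.29400508e+00,  5.32869676e-02,  1.61417364e+00, -6.61139022e-06,
        1.47604093e+00, -1.18980845e-01]), 'dq': array([-0.0002079 , -0.00122937, -0.00375749, -0.0004233 , -0.00083397,
       -0.00036913]), 'effort': array([ 1.39667554e-04, -3.94906640e+01, -3.71363282e+01, -1.22014944e-04,
        3.92747606e-03, -1.84707631e-05]), 'tool_pos': array([ 0.24081153, -0.57615921,  0.25217822]), 'tool_rot': array([-3.07841698e+00, -6.17254872e-01,  2.46504842e-04]), 'contact_force': array([-0.18482525, -1.34516566, -0.40124961]), 'wrist_torque': array([ 0.02458268, -0.07136721,  0.0380994 ]), 'opening': 0.08574348861185155} 0.022
```

View pics/top0.png

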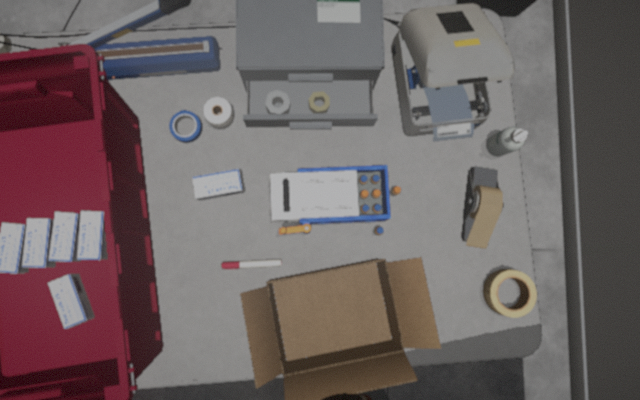

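View pics/scene0.png

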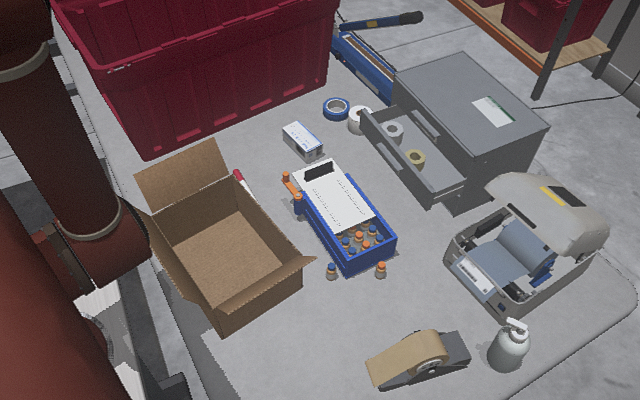

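Top view: case around u 300–388, v 167–222. The black rib is at about (286,195), the orange latch bar at (295,230) with its pivot near (306,229) and peg near (284,231). The blue vial is at (379,230) and the orange one at (396,190). The tall open carton box stands on the robot's side, at v>260.

```bash
python3 - <<'E'
from h import *
z=np.load('pics/top0.npz'); im,d=z['im'],z['d']; P=cloud('top',d); hsv=cv2.cvtColor(im,cv2.COLOR_RGB2HSV)
def reg(m,box):
    o=np.zeros(m.shape,bool);u0,v0,u1,v1=box;o[v0:v1,u0:u1]=m[v0:v1,u0:u1];return o
H,S,V=hsv[...,0],hsv[...,1],hsv[...,2]
blue=reg((H>100)&(H<130)&(S>150)&(V>60),(260,155,395,226))
n,l,st,_=cv2.connectedComponentsWithStats(blue.astype(np.uint8)); k=1+st[1:,4].argmax(); b=l==k
p=P[b]; p=p[(p[:,2]>.060)&(p[:,2]<.085)]
r=cv2.minAreaRect(p[:,:2].astype(np.float32)); print('case top rect',r, cv2.boxPoints(r),np.percentile(p[:,2],[5,50,95]))
rib=reg(V<60,(275,170,300,220)); p=P[rib]; print('rib',p.shape,np.percentile(p[:,2],[5,50,95]))
v,u=np.nonzero(rib); rr=cv2.minAreaRect(np.c_[u,v].astype(np.float32)); print(rr); print([plane('top',*q,.096) for q in cv2.boxPoints(rr)],plane('top',u.mean(),v.mean(),.096))
og=reg((H<22)&(S>110)&(V>80),(270,222,320,240)); v,u=np.nonzero(og); print('latch',u.min(),u.max(),v.min(),v.max())
for c in range(u.min(),u.max()+1,2):
    s=u==c; print(c,v[s].min(),v[s].max(),np.round(np.median(P[v[s],c],0),3))
wl=reg((S<60)&(V>110)&(P[...,2]>.055)&(P[...,2]<.085),(262,160,362,225)); q=P[wl]; r=cv2.minAreaRect(q[:,:2].astype(np.float32)); print('lid',r)
# obstacle heights
for nm,(u0,v0,u1,v1) in dict(box=(240,255,440,390),cab=(235,0,385,130),bin=(90,40,165,380),carton=(190,168,244,200),marker=(220,258,284,270)).items():
    q=P[v0:v1,u0:u1].reshape(-1,3); h=q[q[:,2]>.01]; print(nm,np.percentile(q[:,2],[5,50,99]),'max x',h[:,:2].max(0),h[:,:2].min(0))
cv2.imwrite('pics/crop.png',cv2.resize(im[150:280,180:420,::-1],None,fx=3.3,fy=3.3,interpolation=cv2.INTER_CUBIC))
z=np.load('pics/scene0.npz'); cv2.imwrite('pics/crop2.png',cv2.resize(z['im'][140:300,260:420,::-1],None,fx=3.7,fy=3.7,interpolation=cv2.INTER_CUBIC))
E
```

```text
case top rect ((0.6478798389434814, -0.053584203124046326), (0.0020606117323040962, 0.0), -174.7265167236328) [[ 0.64890575 -0.05348951]
 [ 0.64890575 -0.05348951]
 [ 0.6468539  -0.0536789 ]
 [ 0.6468539  -0.0536789 ]] [0.07167183 0.07218169 0.07269155]
rib (4, 3) [0.09236877 0.09464094 0.0963906 ]
((285.9479675292969, 191.5054931640625), (21.093984603881836, 0.31405436992645264), 83.9909896850586)
[array([0.64976769, 0.16804901, 0.096     ]), array([0.64985169, 0.16738431, 0.096     ]), array([0.60482259, 0.1616591 , 0.096     ]), array([0.6047403 , 0.16232054, 0.096     ])] [0.62671359 0.16472315 0.096     ]
latch 279 309 225 233
279 230 232 [0.544 0.178 0.08 ]
281 228 233 [0.544 0.173 0.106]
283 227 232 [0.546 0.169 0.105]
285 228 232 [0.545 0.165 0.106]
287 228 232 [0.546 0.161 0.081]
289 227 232 [0.547 0.157 0.082]
291 227 231 [0.548 0.153 0.081]
293 227 231 [0.548 0.148 0.082]
295 227 231 [0.548 0.144 0.082]
297 226 231 [0.549 0.14  0.083]
299 226 231 [0.55  0.136 0.082]
301 226 230 [0.551 0.131 0.083]
303 226 230 [0.551 0.127 0.084]
305 231 231 [0.544 0.123 0.085]
307 231 231 [0.545 0.118 0.083]
309 225 230 [0.555 0.114 0.084]
lid ((0.6193428635597229, 0.09866943955421448), (0.1159980371594429, 0.2014886736869812), 3.3242008686065674)
box [-0.00538666  0.00572409  0.2034111 ] max x [0.49269539 0.26845545] [ 0.23966923 -0.13301205]
cab [-0.00064889  0.20136606  0.2082368 ] max x [1.06082063 0.26854755] [ 0.49127863 -0.05842484]
bin [-0.00311428  0.0576752   0.31354804] max x [0.97852355 0.62685152] [0.25490685 0.12448865]
carton [-0.00360398  0.03966256  0.04595695] max x [0.68410837 0.37813136] [0.49127863 0.12448865]
marker [-0.00391639  0.0096742   0.01821455] max x [0.49127863 0.31077573] [0.45959001 0.12448865]
```

View pics/crop.png

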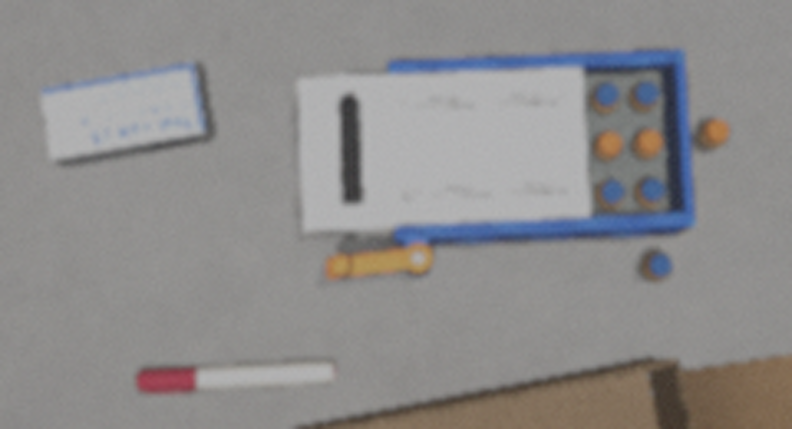

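View pics/crop2.png

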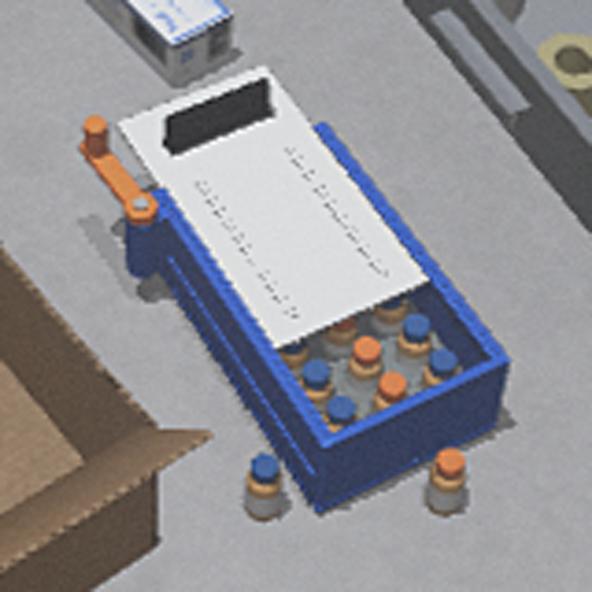

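The crops show the lid open about 6–7 cm, the rib intact with the clear side to its left, and the latch nearly fully open (pointing left).

```bash
python3 - <<'E'
from h import *
def pc(x,y,z): return plane('top',180+x/3.3-.35,150+y/3.3-.35,z)
def ps(x,y,z): return plane('scene',260+x/3.7-.35,140+y/3.7-.35,z)
A=dict(FR=(685,50,.073),NR=(693,228,.073),NL=(395,243,.073),FL=(390,62,.073),ribF=(348,95,.096),ribN=(353,202,.096),peg=(340,265,.107),piv=(420,257,.084),lidR_F=(585,67,.07),lidR_N=(592,217,.07),lidL_F=(297,79,.07),lidL_N=(303,233,.07),bv=(657,265,.046),ov=(714,132,.046))
for k,a in A.items(): A[k]=pc(*a); print(k,A[k].round(4))
B=dict(FR=(508,358,.073),NR=(322,442,.073),ribF=(268,80,.096),ribN=(172,150,.096),peg=(96,122,.107),piv=(142,205,.084),lidR_F=(430,280,.07),lidR_N=(276,348,.07),lidL_F=(264,66,.07),lidL_N=(120,123,.07),bv=(265,462,.046),ov=(451,460,.046))
for k,a in B.items(): B[k]=ps(*a); print('  s',k,B[k].round(4), ((A[k]-B[k])[:2]*1000).round(1))
ex=(A['NR']-A['NL'])[:2]+(A['FR']-A['FL'])[:2]; yaw=np.arctan2(ex[1],ex[0]); e=np.array([np.cos(yaw),np.sin(yaw)]); f=np.array([-e[1],e[0]])
for C,n in((A,'top'),(B,'sc')):
    c=(C['NR']+C['FR'])[:2]/2-.1*e; print(n,'yaw',yaw,'c',c,'width',np.linalg.norm(C['FR']-C['NR']))
    for k,q in C.items(): r=q[:2]-c; print(k,(r@e*1000).round(1),(r@f*1000).round(1))
E
```

```text
FR [ 0.694  -0.0563  0.073 ]
NR [ 0.5747 -0.0613  0.073 ]
NL [0.5615 0.1352 0.073 ]
FL [0.6819 0.1409 0.073 ]
ribF [0.6554 0.1673 0.096 ]
ribN [0.5858 0.1625 0.096 ]
peg [0.5446 0.1694 0.107 ]
piv [0.5519 0.1187 0.084 ]
lidR_F [0.6817 0.0105 0.07  ]
lidR_N [0.5811 0.0053 0.07  ]
lidL_F [0.6697 0.2025 0.07  ]
lidL_N [0.5672 0.1958 0.07  ]
bv [ 0.5514 -0.0416  0.046 ]
ov [ 0.6428 -0.0807  0.046 ]
  s FR [ 0.693  -0.0581  0.073 ] [1.1 1.8]
  s NR [ 0.5763 -0.0631  0.073 ] [-1.7  1.9]
  s ribF [0.6552 0.1635 0.096 ] [0.2 3.8]
  s ribN [0.5802 0.137  0.096 ] [ 5.7 25.5]
  s peg [0.5452 0.1662 0.107 ] [-0.5  3.2]
  s piv [0.5515 0.1156 0.084 ] [0.4 3.1]
  s lidR_F [0.6818 0.008  0.07  ] [-0.1  2.5]
  s lidR_N [0.582  0.0027 0.07  ] [-0.9  2.7]
  s lidL_F [0.6696 0.1967 0.07  ] [0.1 5.8]
  s lidL_N [0.5695 0.1904 0.07  ] [-2.2  5.4]
  s bv [ 0.5517 -0.047   0.046 ] [-0.3  5.5]
  s ov [ 0.6434 -0.088   0.046 ] [-0.6  7.3]
top yaw -1.5064953258834488 c [0.62792799 0.04102599] width 0.11947410704071616
FR 101.4 59.7
NR 98.6 -59.7
NL -98.3 -60.3
FL -96.2 60.3
ribF -124.2 35.5
ribN -123.9 -34.2
peg -133.4 -74.9
piv -82.4 -70.9
lidR_F 33.9 51.7
lidR_N 32.6 -49.1
lidL_F -158.4 52.1
lidL_N -158.4 -50.6
bv 77.5 -81.7
ov 122.5 7.0
sc yaw -1.5064953258834488 c [0.62823391 0.03920083] width 0.1167657996166215
FR 101.2 58.4
NR 98.8 -58.4
ribF -122.3 34.9
ribN -100.7 -41.7
peg -132.1 -74.8
piv -81.2 -71.6
lidR_F 34.5 51.5
lidR_N 33.5 -48.5
lidL_F -154.5 51.4
lidL_N -154.7 -48.9
bv 81.1 -82.0
ov 127.9 7.0
```

Emit:
{"op": "jog_arm", "data": {
  "deltas": [
    [0,0,-0.12,0,0,-0.5,0],
    [0,0,-0.12,0,0,-0.5,0],
    [0,0,-0.12,0,0,-0.5,0],
    [0,0,-0.12,0,0,-0.5,0],
    [0,0,-0.12,0,0,-0.5,0],
    [0,0,-0.12,0,0,-0.5,0],
    [0,0,-0.12,0,0,-0.5,0],
    [0,0,-0.12,0,0,-0.5,0],
    [0,0,-0.12,0,0,-0.5,0],
    [0,0,-0.12,0,0,-0.5,0],
    [0,0,-0.032,0,0,0,0]
  ],
  "grip_force": 40
}}

```text
t: 1.02
tool_pos: [0.241, -0.5768, 0.304]
tool_rot: [2.152, 2.288, -0.001]
contact_force: [-0.3, -0.6, 0.2]
opening: -0.0001
```

```bash
cat >> h.py <<'E'
C0=np.array([.628,.0385]); YAW=-1.513
E_=np.array([np.cos(YAW),np.sin(YAW)]); F_=np.array([-E_[1],E_[0]])
def st(*targets):
    "print state in case frame; targets: (case x mm, case y mm, tip z mm, psi)"
    o=ctrl.get_obs(); R=cv2.Rodrigues(o['tool_rot'])[0]; p=o['tool_pos']; tip=p+R[:,2]*ctrl.tcp_to_tips; r=tip[:2]-C0
    psi=np.arctan2(R[1,0],R[0,0])
    print('t %.2f tip'%o['t'],tip.round(4),'case mm',(r@E_*1e3).round(1),(r@F_*1e3).round(1),'psi %.3f'%psi,'tilt',R[2].round(3),'F',o['contact_force'].round(1),'open %.3f'%o['opening'],'q',o['q'].round(2))
    for x,y,z,ps in targets:
        w=np.r_[C0+x/1e3*E_+y/1e3*F_,z/1e3]; print('to',w.round(4),'shift cm(tool)',(R.T@(w-tip)*100).round(2),'turn z %.3f'%-(ps-psi))
E
python3 -c "
from h import *
st((-150,0,200,1.628),(-150,0,82,1.628))"
```

```text
t 1.02 tip [ 0.241  -0.5768  0.282 ] case mm 592.0 -421.9 psi 1.632 tilt [-0.001  0.    -1.   ] F [-0.3 -0.6  0.2] open -0.000 q [-1.29  0.03  1.55  0.    1.56 -1.36]
to [0.6193 0.1882 0.2   ] shift cm(tool) [74.04 42.46  8.15] turn z 0.004
to [0.6193 0.1882 0.082 ] shift cm(tool) [74.05 42.46 19.95] turn z 0.004
```

Emit:
{"op": "jog_arm", "data": {
  "deltas": [
    [0,0,0,3,1.7,0,0],
    [0,0,0,3,1.7,0,0],
    [0,0,0,3,1.7,0,0],
    [0,0,0,3,1.7,0,0],
    [0,0,0,3,1.7,0,0],
    [0,0,0,3,1.7,0,0],
    [0,0,0,3,1.7,0,0],
    [0,0,0,3,1.7,0,0],
    [0,0,0,3,1.7,0,0],
    [0,0,0,3,1.7,0,0],
    [0,0,0,3,1.7,0,0],
    [0,0,0,3,1.7,0,0]
  ]
}}

```text
t: 2.02
tool_pos: [0.4243, -0.2039, 0.3029]
tool_rot: [-2.157, -2.283, 0.0]
contact_force: [1.3, -0.0, 0.2]
opening: 0.0
```

Emit:
{"op": "jog_arm", "data": {
  "deltas": [
    [0,0,0,3,1.7,0,0],
    [0,0,0,3,1.7,0,0],
    [0,0,0,3,1.7,0,0],
    [0,0,0,3,1.7,0,0],
    [0,0,0,3,1.7,0,0],
    [0,0,0,3,1.7,0,0],
    [0,0,0,3,1.7,0,0],
    [0,0,0,3,1.7,0,0],
    [0,0,0,3,1.7,0,0],
    [0,0,0,3,1.7,0,0],
    [0,0,0,2,1.7,0,0],
    [0,0,0,0,0,0,0]
  ]
}}

```text
t: 3.02
tool_pos: [0.5936, 0.1281, 0.302]
tool_rot: [-2.151, -2.287, -0.0]
contact_force: [-0.4, -0.5, -0.9]
opening: -0.0
```

```bash
python3 -c "
from h import *
st((-150,0,82,1.628))
im,d=grab('scene'); save(im[60:360,200:520],'s1.png')"
```

```text
t 3.02 tip [0.5936 0.1282 0.28  ] case mm -91.5 -29.2 psi 1.632 tilt [ 0.001 -0.001 -1.   ] F [-0.4 -0.5 -0.9] open -0.000 q [ 0.09 -0.01  1.6   0.    1.56  0.03]
to [0.6193 0.1882 0.082 ] shift cm(tool) [ 5.81  2.96 19.8 ] turn z 0.004
```

View pics/s1.png

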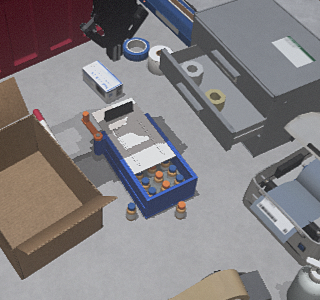

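The scene is undisturbed, with the gripper above the lid. I'll go beside the rib and descend.

Emit:
{"op": "jog_arm", "data": {
  "deltas": [
    [0,0,0,3,1.5,0,0],
    [0,0,0,2.8,1.5,0,0],
    [0,0,0,0,0,2.5,0],
    [0,0,0,0,0,2.5,0],
    [0,0,0,0,0,2.5,0],
    [0,0,0,0,0,2.5,0],
    [0,0,0,0,0,2.5,0],
    [0,0,0,0,0,2.5,0],
    [0,0,0,0,0,2,0],
    [0,0,0,0,0,1.5,0],
    [0,0,0,0,0,1,0],
    [0,0,0,0,0,0,0]
  ]
}}

```text
t: 4.07
tool_pos: [0.6176, 0.1832, 0.1056]
tool_rot: [-2.156, -2.281, 0.006]
contact_force: [-1.1, -0.7, -0.3]
opening: 0.0001
```

```bash
python3 -c "
from h import *
st((-81,0,82,1.628))
im,d=grab('scene'); save(cv2.resize(im[140:260,250:410],None,fx=4,fy=4),'s2.png')"
```

```text
t 4.07 tip [0.6175 0.1832 0.0836] case mm -145.1 -2.1 psi 1.627 tilt [-0.001 -0.005 -1.   ] F [-1.1 -0.7 -0.3] open 0.000 q [ 0.17  0.23  1.68 -0.    1.24  0.12]
to [0.6233 0.1194 0.082 ] shift cm(tool) [-6.41  0.22  0.16] turn z -0.001
```

View pics/s2.png

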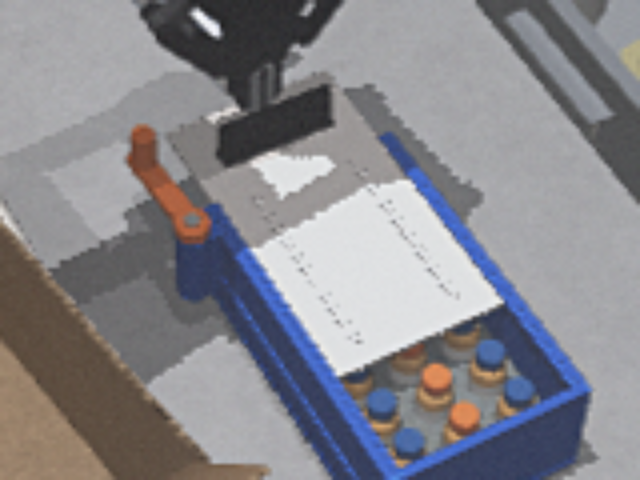

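The fingers are just outboard of the rib, centred. Now I'll push.

Emit:
{"op": "jog_arm", "data": {
  "deltas": [
    [0,0,0,-0.4,0.02,0,0],
    [0,0,0,-0.5,0.02,0,0],
    [0,0,0,-0.5,0.02,0,0],
    [0,0,0,-0.5,0.02,0,0],
    [0,0,0,-0.5,0.02,0,0],
    [0,0,0,-0.5,0.02,0,0],
    [0,0,0,-0.5,0.02,0,0],
    [0,0,0,-0.5,0.02,0,0],
    [0,0,0,-0.5,0.02,0,0],
    [0,0,0,-0.5,0.02,0,0],
    [0,0,0,-0.4,0.02,0,0],
    [0,0,0,-0.3,0,0,0]
  ]
}}

```text
t: 5.12
tool_pos: [0.6246, 0.1277, 0.1082]
tool_rot: [-2.157, -2.283, 0.001]
contact_force: [-0.6, 1.1, 1.3]
opening: -0.0002
```

Emit:
{"op": "jog_arm", "data": {
  "deltas": [
    [0,0,0,-0.2,0,0,0],
    [0,0,0,-0.1,0,0,0],
    [0,0,0,0,0,0,0]
  ]
}}

```text
t: 5.37
tool_pos: [0.6247, 0.125, 0.1081]
tool_rot: [2.157, 2.284, -0.001]
contact_force: [-0.3, 0.2, -0.6]
opening: 0.0
```

```bash
python3 -c "
from h import *
st((-81,0,82,1.628))"
```

```text
t 5.37 tip [0.6247 0.125  0.0861] case mm -86.5 1.7 psi 1.628 tilt [-0.001 -0.    -1.   ] F [-0.3  0.2 -0.6] open 0.000 q [ 0.08  0.21  1.7  -0.    1.24  0.02]
to [0.6233 0.1194 0.082 ] shift cm(tool) [-0.55 -0.17  0.41] turn z -0.000
```

Emit:
{"op": "jog_arm", "data": {
  "deltas": [
    [0,0,0,-0.15,0,0.1,0],
    [0,0,0,-0.15,0,0.1,0],
    [0,0,0,0,0,0,0]
  ]
}}

```text
t: 5.62
tool_pos: [0.625, 0.1222, 0.1061]
tool_rot: [2.157, 2.284, -0.0]
contact_force: [0.9, 1.1, 0.2]
opening: -0.0002
```

Emit:
{"op": "jog_arm", "data": {
  "deltas": [
    [0,0,0,-0.1,0,0,0],
    [0,0,0,0,0,0,0]
  ]
}}

```text
t: 5.78
tool_pos: [0.625, 0.1213, 0.1061]
tool_rot: [-2.157, -2.284, 0.0]
contact_force: [1.5, 1.2, 0.0]
opening: 0.0
```

Emit:
{"op": "jog_arm", "data": {
  "deltas": [
    [0,0,0,-0.1,0,0,0],
    [0,0,0,0,0,0,0]
  ]
}}

```text
t: 5.95
tool_pos: [0.625, 0.1202, 0.1061]
tool_rot: [-2.157, -2.284, 0.0]
contact_force: [0.6, 0.8, -0.4]
opening: 0.0003
```

```bash
python3 -c "
from h import *
st((-81,0,82,1.628))
im,d=grab('top'); im2,_=grab('scene')
save(np.hstack([cv2.resize(im[150:250,260:400],None,fx=3,fy=3)[:300],cv2.resize(im2[150:300,270:410],(280*300//300,300))]),'s3.png')"
```

```text
t 5.95 tip [0.625  0.1202 0.0841] case mm -81.8 1.7 psi 1.628 tilt [-0. -0. -1.] F [ 0.6  0.8 -0.4] open 0.000 q [ 0.07  0.21  1.7  -0.    1.23  0.02]
to [0.6233 0.1194 0.082 ] shift cm(tool) [-0.08 -0.17  0.21] turn z -0.000
```

View pics/s3.png

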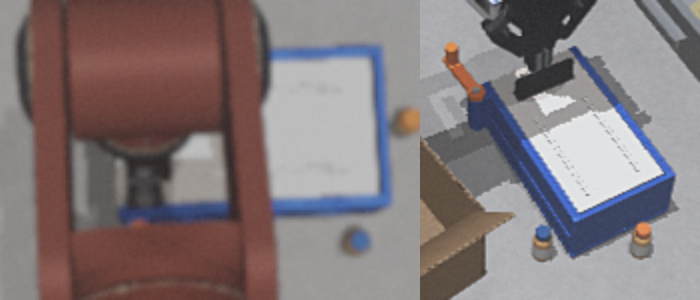

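The lid is nearly against the end wall, and the case hasn't moved visibly. I'll keep taking 1 mm steps until the force rises.

Emit:
{"op": "jog_arm", "data": {
  "deltas": [
    [0,0,0,-0.1,0,0,0],
    [0,0,0,0,0,0,0]
  ]
}}

```text
t: 6.22
tool_pos: [0.625, 0.1198, 0.1062]
tool_rot: [-2.157, -2.283, -0.001]
contact_force: [0.9, 3.6, -0.2]
opening: 0.0003
```

Emit:
{"op": "jog_arm", "data": {
  "deltas": [
    [0,0,0,-0.1,0,0,0],
    [0,0,0,0,0,0,0]
  ]
}}

```text
t: 6.38
tool_pos: [0.625, 0.1196, 0.1062]
tool_rot: [-2.156, -2.282, -0.003]
contact_force: [0.3, 8.0, -1.3]
opening: 0.0003
```

Emit:
{"op": "jog_arm", "data": {
  "deltas": [
    [0,0,0,-0.1,0,0,0],
    [0,0,0,0,0,0,0]
  ]
}}

```text
t: 6.55
tool_pos: [0.625, 0.1196, 0.1062]
tool_rot: [-2.155, -2.281, -0.005]
contact_force: [1.5, 8.5, -0.8]
opening: -0.0003
```

The end stop is reached at 8.5 N. I'll back off and lift, then check the height map around the peg approach.

Emit:
{"op": "jog_arm", "data": {
  "deltas": [
    [0,0,0,0.8,0,0,0],
    [0,0,0,1,0,-1.0,0],
    [0,0,0,1,0,-2,0],
    [0,0,0,1,0,-2,0],
    [0,0,-0.115,1,-1,-1,0],
    [0,0,-0.115,0,0,0,0],
    [0,0,-0.115,0,0,0,0],
    [0,0,-0.115,0,0,0,0],
    [0,0,-0.115,0,0,0,0],
    [0,0,-0.115,0,0,0,0],
    [0,0,-0.095,0,0,0,0],
    [0,0,0,0,0,0,0]
  ]
}}

```text
t: 7.55
tool_pos: [0.6127, 0.1648, 0.1673]
tool_rot: [1.117, 2.935, -0.001]
contact_force: [-0.1, -0.5, 1.1]
opening: -0.0001
```

```bash
python3 -c "
from h import *
st((-152,-93,140,2.413),(-152,-93,93,2.413))
P=cloud('top',np.load('pics/top0.npz')['d']).reshape(-1,3)
for y in np.arange(.06,.3,.03):
    q=P[(abs(P[:,1]-y)<.015)&(P[:,2]>.1)&(P[:,0]<.53)]; print(round(y,2),q[:,0].max() if len(q) else None, q[:,2].max() if len(q) else None)
a,_=grab('scene'); save(cv2.resize(a[130:270,250:410],None,fx=4,fy=4),'s4.png')"
```

```text
t 7.55 tip [0.6127 0.1648 0.1453] case mm -127.0 -8.0 psi 2.414 tilt [-0.001 -0.    -1.   ] F [-0.1 -0.5  1.1] open -0.000 q [ 0.15  0.14  1.67 -0.    1.33 -0.7 ]
to [0.5264 0.1849 0.14  ] shift cm(tool) [ 7.79 -4.24  0.52] turn z 0.001
to [0.5264 0.1849 0.093 ] shift cm(tool) [ 7.79 -4.24  5.22] turn z 0.001
0.06 0.4699410277590638 0.2556430296071598
0.09 0.4633232410839482 0.22795676945962715
0.12 0.49127862920207066 1.107405066787359
0.15 0.4506889783657388 0.19345056233579513
0.18 0.44435487744474716 0.1856750447132117
0.21 0.4394489468545611 0.2059138538002438
0.24 0.42514862588214236 0.2051511179068439
0.27 None None
```

View pics/s4.png

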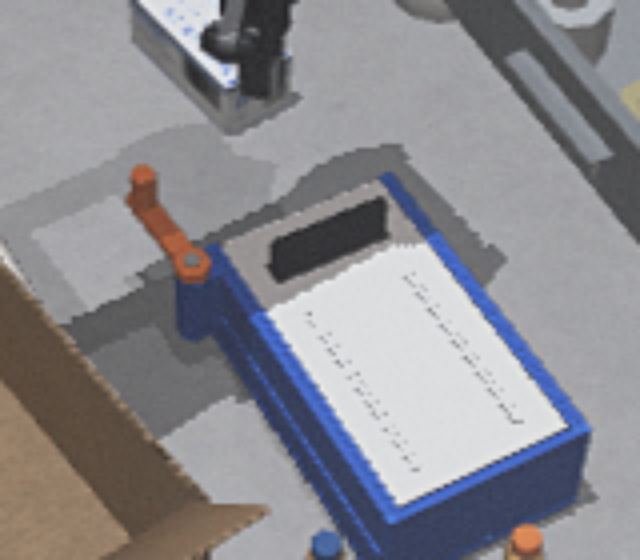

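The lid is shut with the latch still open. Clearance to the box (x ≤ 0.45) is adequate, so I'll go to the near-outer side of the peg.

Emit:
{"op": "jog_arm", "data": {
  "deltas": [
    [0,0,0,2,-1,0,0],
    [0,0,0,2,-1.1,0,0],
    [0,0,0,2,-1.1,0,0],
    [0,0,0,1.8,-1,0,0],
    [0,0,0,0,0,0,0],
    [0,0,0,0,0,1.5,0],
    [0,0,0,0,0,1.5,0],
    [0,0,0,0,0,1.5,0],
    [0,0,0,0,0,0.7,0],
    [0,0,0,0,0,0,0],
    [0,0,0,0,0,0,0]
  ]
}}

```text
t: 8.52
tool_pos: [0.5267, 0.1853, 0.1145]
tool_rot: [-1.121, -2.935, 0.0]
contact_force: [-1.2, 0.1, 0.5]
opening: 0.0001
```

```bash
python3 -c "
from h import *
a_=[1.65,1.5,1.35,1.2,1.05,.9,.75,.6,.45,.3,.15,0]
st(*[(-85-50*np.sin(a)-12.7,-73+50*np.cos(a)-12.7,92,2.413) for a in a_])
a,_=grab('scene'); save(cv2.resize(a[130:250,250:390],None,fx=4,fy=4),'s5.png')"
```

```text
t 8.52 tip [0.5267 0.1853 0.0925] case mm -152.4 -92.7 psi 2.412 tilt [ 0. -0. -1.] F [-1.2  0.1  0.5] open 0.000 q [ 0.21  0.02  1.89 -0.    1.23 -0.64]
to [0.53   0.1806 0.092 ] shift cm(tool) [-0.56 -0.13  0.05] turn z -0.001
to [0.5374 0.1811 0.092 ] shift cm(tool) [-1.08  0.41  0.05] turn z -0.001
to [0.5449 0.1804 0.092 ] shift cm(tool) [-1.68  0.86  0.05] turn z -0.001
to [0.5522 0.1787 0.092 ] shift cm(tool) [-2.34  1.21  0.05] turn z -0.001
to [0.5591 0.1758 0.092 ] shift cm(tool) [-3.05  1.46  0.05] turn z -0.001
to [0.5656 0.172  0.092 ] shift cm(tool) [-3.79  1.6   0.04] turn z -0.001
to [0.5714 0.1672 0.092 ] shift cm(tool) [-4.53  1.63  0.04] turn z -0.001
to [0.5764 0.1617 0.092 ] shift cm(tool) [-5.28  1.55  0.04] turn z -0.001
to [0.5805 0.1554 0.092 ] shift cm(tool) [-6.    1.36  0.05] turn z -0.001
to [0.5836 0.1486 0.092 ] shift cm(tool) [-6.69  1.06  0.05] turn z -0.001
to [0.5857 0.1414 0.092 ] shift cm(tool) [-7.33  0.67  0.05] turn z -0.001
to [0.5867 0.134  0.092 ] shift cm(tool) [-7.9   0.18  0.05] turn z -0.001
```

View pics/s5.png

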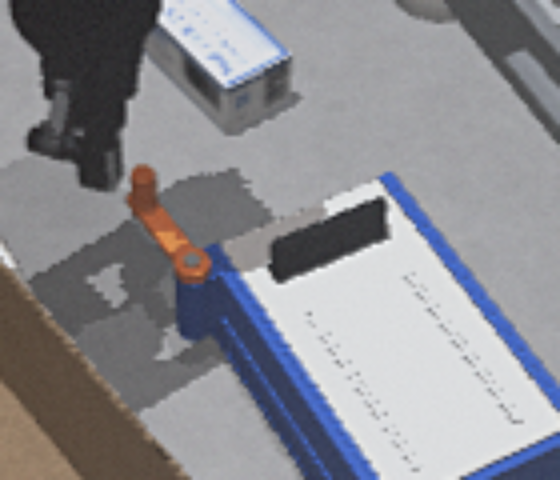

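The fingers sit beside the peg on its outer, near side. I'll follow the arc, first half.

Emit:
{"op": "jog_arm", "data": {
  "deltas": [
    [0,0,0,-0.28,-0.07,0,0],
    [0,0,0,-0.28,-0.06,0,0],
    [0,0,0,-0.26,0.27,0,0],
    [0,0,0,-0.26,0.27,0,0],
    [0,0,0,-0.3,0.23,0,0],
    [0,0,0,-0.3,0.22,0,0],
    [0,0,0,-0.33,0.18,0,0],
    [0,0,0,-0.33,0.17,0,0],
    [0,0,0,-0.36,0.13,0,0],
    [0,0,0,-0.35,0.12,0,0],
    [0,0,0,-0.37,0.07,0,0],
    [0,0,0,-0.37,0.07,0,0]
  ]
}}

```text
t: 9.57
tool_pos: [0.5656, 0.1717, 0.1142]
tool_rot: [-1.12, -2.935, 0.0]
contact_force: [-0.9, 1.4, -0.2]
opening: -0.0001
```

```bash
python3 -c "
from h import *
st(*[(-85-50*np.sin(a)-12.7,-73+50*np.cos(a)-12.7,92,2.413) for a in (.9,.3,0)])
a,_=grab('scene'); save(cv2.resize(a[130:250,250:390],None,fx=4,fy=4),'s6.png')"
```

```text
t 9.57 tip [0.5656 0.1717 0.0922] case mm -136.6 -54.6 psi 2.413 tilt [-0. -0. -1.] F [-0.9  1.4 -0.2] open -0.000 q [ 0.17  0.1   1.81 -0.    1.24 -0.67]
to [0.5656 0.172  0.092 ] shift cm(tool) [0.02 0.02 0.02] turn z -0.000
to [0.5836 0.1486 0.092 ] shift cm(tool) [-2.88 -0.52  0.02] turn z -0.000
to [0.5867 0.134  0.092 ] shift cm(tool) [-4.09 -1.41  0.02] turn z -0.000
```

View pics/s6.png

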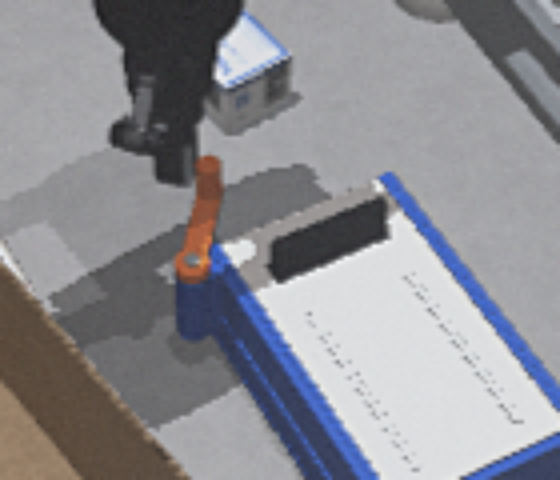

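The peg is swinging in as planned, about halfway. I'll continue to just short of the stop.

Emit:
{"op": "jog_arm", "data": {
  "deltas": [
    [0,0,0,-0.38,0.02,0,0],
    [0,0,0,-0.38,0.01,0,0],
    [0,0,0,-0.37,-0.04,0,0],
    [0,0,0,-0.37,-0.04,0,0],
    [0,0,0,-0.36,-0.1,0,0],
    [0,0,0,-0.36,-0.1,0,0],
    [0,0,0,-0.35,-0.15,0,0],
    [0,0,0,-0.34,-0.15,0,0],
    [0,0,0,-0.32,-0.2,0,0],
    [0,0,0,-0.32,-0.2,0,0],
    [0,0,0,-0.29,-0.25,0,0],
    [0,0,0,0,0,0,0]
  ]
}}

```text
t: 10.62
tool_pos: [0.5861, 0.1367, 0.1143]
tool_rot: [1.12, 2.935, -0.001]
contact_force: [-0.3, -0.4, -0.7]
opening: 0.0001
```

Emit:
{"op": "jog_arm", "data": {
  "deltas": [
    [0,0,0,-0.14,-0.12,0,0],
    [0,0,0,-0.14,-0.12,0,0],
    [0,0,0,0,0,0,0]
  ]
}}

```text
t: 10.87
tool_pos: [0.5865, 0.1336, 0.1143]
tool_rot: [1.12, 2.935, -0.0]
contact_force: [0.7, 0.4, 0.3]
opening: 0.0001
```

Emit:
{"op": "jog_arm", "data": {
  "deltas": [
    [0,0,0,-0.1,-0.1,0,0],
    [0,0,0,0,0,0,0]
  ]
}}

```text
t: 11.03
tool_pos: [0.5865, 0.1324, 0.1143]
tool_rot: [-1.12, -2.935, -0.0]
contact_force: [0.4, -0.5, -0.6]
opening: -0.0
```

```bash
python3 -c "
from h import *
st((-97.7,-35.7,92,2.413))
a,_=grab('scene'); save(cv2.resize(a[130:250,250:390],None,fx=4,fy=4),'s7.png')"
```

```text
t 11.03 tip [0.5865 0.1324 0.0923] case mm -96.1 -36.0 psi 2.413 tilt [ 0. -0. -1.] F [ 0.4 -0.5 -0.6] open -0.000 q [ 0.1   0.12  1.78  0.    1.24 -0.74]
to [0.5867 0.134  0.092 ] shift cm(tool) [0.09 0.13 0.03] turn z -0.000
```

View pics/s7.png

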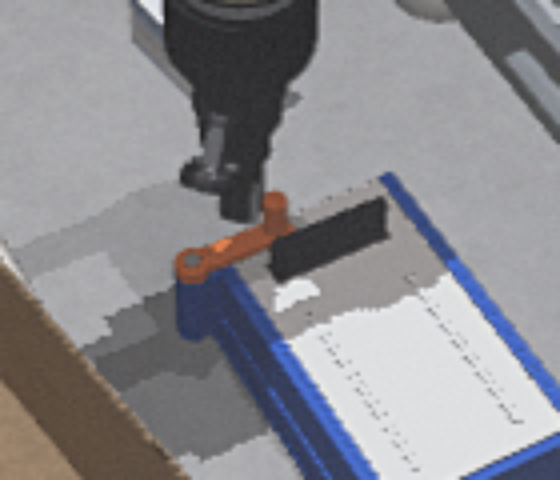

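The bar lies almost parallel to the rib. I'll step on until the stop is felt.

Emit:
{"op": "jog_arm", "data": {
  "deltas": [
    [0,0,0,-0.1,-0.1,0,0],
    [0,0,0,0,0,0,0]
  ]
}}

```text
t: 11.25
tool_pos: [0.5864, 0.1318, 0.1143]
tool_rot: [-1.119, -2.934, -0.002]
contact_force: [-1.6, 4.9, 0.8]
opening: -0.0001
```

Emit:
{"op": "jog_arm", "data": {
  "deltas": [
    [0,0,0,-0.1,-0.1,0,0],
    [0,0,0,0,0,0,0]
  ]
}}

```text
t: 11.42
tool_pos: [0.5862, 0.1313, 0.1144]
tool_rot: [-1.118, -2.933, -0.005]
contact_force: [-2.5, 7.7, 1.1]
opening: 0.0003
```

Emit:
{"op": "jog_arm", "data": {
  "deltas": [
    [0,0,0,-0.1,-0.1,0,0],
    [0,0,0,0,0,0,0]
  ]
}}

```text
t: 11.58
tool_pos: [0.5862, 0.1309, 0.1144]
tool_rot: [-1.118, -2.933, -0.008]
contact_force: [-2.0, 10.6, 1.4]
opening: 0.0005
```

The stop is felt at 10.6 N. I'll retreat away from the peg, then go up and clear of the view.

Emit:
{"op": "jog_arm", "data": {
  "deltas": [
    [0,0,0,0.6,0.4,0,0],
    [0,0,0,1,0.5,0,0],
    [0,0,0,1,0,-1,0],
    [0,0,0,0,0,-2.5,0],
    [0,0,0,0,0,-3,0],
    [0,0,0,0,0,-3.5,0],
    [0,0,0,0,0,-3.5,0],
    [0,0,0,0,0,-3.5,0],
    [0,0,0,0,0,-3,0],
    [0,0,0,0,0,0,0]
  ]
}}

```text
t: 12.42
tool_pos: [0.5756, 0.1528, 0.3244]
tool_rot: [1.115, 2.923, 0.01]
contact_force: [1.2, 0.0, 0.9]
opening: 0.0002
```

Emit:
{"op": "jog_arm", "data": {
  "deltas": [
    [0,0,0,-2,-3,0,0],
    [0,0,0,-2,-3,0,0],
    [0,0,0,-2,-3,0,0],
    [0,0,0,-2,-3,0,0],
    [0,0,0,-2,-3,0,0],
    [0,0,0,-2,-3,0,0],
    [0,0,0,-1,-3,0,0],
    [0,0,0,-1,-3,0,0],
    [0,0,0,-1,-3,0,0],
    [0,0,0,-1,-3,0,0],
    [0,0,0,0,0,0,0]
  ]
}}

```text
t: 13.33
tool_pos: [0.4908, -0.1818, 0.3147]
tool_rot: [1.128, 2.932, -0.005]
contact_force: [-0.2, -0.6, -0.2]
opening: 0.0002
```

```bash
python3 -c "
from h import *
st()
a,_=grab('top'); b,_=grab('scene')
save(np.vstack([cv2.resize(a[150:280,180:420],None,fx=2,fy=2)[:, :480],cv2.resize(b[130:270,250:490],None,fx=2,fy=2)]),'s8.png')"
```

```text
t 13.33 tip [ 0.4908 -0.1818  0.2927] case mm 212.0 -149.7 psi 2.407 tilt [-0.001 -0.003 -1.   ] F [-0.2 -0.6 -0.2] open 0.000 q [-0.5  -0.22  1.77 -0.    1.59 -1.33]
```

View pics/s8.png

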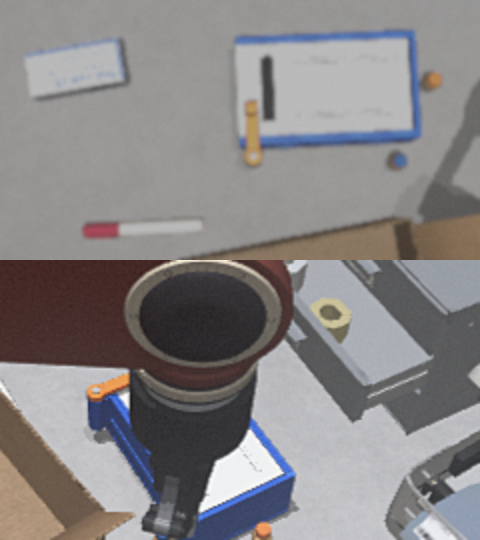

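The top view shows the lid shut and the bar lying parallel to the rib on its outer side, with the bystanders in place. A quick numeric check comes before I hand in.

```bash
python3 -c "
from h import *
a,_=grab('top'); a0=np.load('pics/top0.npz')['im']
hs=cv2.cvtColor(a,cv2.COLOR_RGB2HSV); m=(hs[...,0]<22)&(hs[...,1]>110)&(hs[...,2]>80); m[:195]=0;m[235:]=0;m[:,:295]=0;m[:,320:]=0
v,u=np.nonzero(m); s=(v>208)&(v<222); k=np.polyfit(v[s],u[s],1)
p,q=plane('top',np.polyval(k,208),208,.084),plane('top',np.polyval(k,222),222,.084); w=(p-q)[:2]; print('latch angle',np.arctan2(-(w@E_),w@F_))
g=cv2.cvtColor(a,cv2.COLOR_RGB2GRAY); n=(g<70); n[:175]=0;n[208:]=0;n[:,:308]=0;n[:,:308]=0;n[:,320:]=0; v,u=np.nonzero(n); r=plane('top',u.mean(),v.mean(),.096)[:2]-C0; print('rib case',r@E_*1e3,r@F_*1e3)
f=lambda i:np.float32(cv2.cvtColor(i,cv2.COLOR_RGB2GRAY))
for nm,(x0,y0,x1,y1) in dict(carton=(185,162,250,206),marker=(215,252,290,276),blue=(368,222,390,238),orange=(391,180,405,200),case=(340,155,393,228)).items(): 
    w=cv2.createHanningWindow((x1-x0,y1-y0),cv2.CV_32F); print(nm,'px shift',np.round(cv2.phaseCorrelate(f(a0)[y0:y1,x0:x1],f(a)[y0:y1,x0:x1],w),2))
" 2>&1 || true
```

```text
Traceback (most recent call last):
ValueError: setting an array element with a sequence. The requested array has an inhomogeneous shape after 1 dimensions. The detected shape was (2,) + inhomogeneous part.
latch angle 0.0015198065509262045
rib case -67.87389225790967 0.26858037885972963
```

```bash
python3 -c "
from station import ctrl
print(ctrl.finish_job())"
```

```text
the job is handed in; nothing more can be done
None
```

I pushed the lid shut by its rib, then swung the latch bar in by its peg until it met its stop. The job was handed in about 13 s into the 48 s limit. The hand-in reports no verdict.

- **Lid:** It stopped against its end with 8.5 N on the fingertips. The last picture puts the rib at x = -67.9 mm, against -66 mm when fully shut. That difference is within the camera's accuracy of about 2 mm, and the lid end looks flush with the case.
- **Latch:** I felt the stop at 10.6 N. The bar measures 0.002 rad from straight across, on the outer side of the rib.
- **Case and bystanders:** In the last top view the case and both vials are within a pixel or so of where they started. I saw no change in the carton or the marker. My script for measuring these shifts stopped on an error, so this check was by eye and by comparing pixel positions.
- **Robot:** The fingertips are about 29 cm above the table and touch nothing.

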